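Open the guard and start the clamp bolt

ROBOT

A 6-joint arm with a two-finger parallel gripper is mounted at the origin on a cart in front of the work surface, level with it; the furniture and walls round the work are solid. World frame = base frame: x ahead of the robot, y to its left, z up, the work surface at z = 0. Lengths are in m, angles in rad, forces in N, time in s.
With the tool pointing down it reaches from about 0.225 to 0.875 m from the base axis. Payload 3.4 kg.
Tool frame: the origin (TCP) lies at the very end of the fingers, on their centre line; the grasp point (between the pads) lies 19 mm behind it; z points along the fingers, y is the line along which they close (so a half turn about z gives the same grasp; the last joint's range is limited). The gripper opens to 85 mm and grips with 20 to 120 N. Pads are 22 mm wide; open, the fingers measure 114 mm over their backs; the gripper's body (76 mm by 85 mm) begins 54 mm behind the grasp point. The pads swing forward as they close: fully open they stand 13 mm farther back than shut.
Start: joints at [-1.296, 0.276, 1.505, -0, 1.361, -0.121], TCP at [0.222, -0.531, 0.231] pointing down, gripper open.
Joint ranges: [-2.89, 2.89], [-0.75, 2.08], [0.22, 2.7], [-1.18, 4.32], [0.11, 2.71], [-2.7, 2.7]. Speed limits (rad/s): [2.57, 2.57, 3.14, 3.14, 3.14, 3.14].

INTERFACE

Orientations are given as a unit quaternion [w, x, y, z].
In Python, from rig import get_state, optics, sign_off gives the robot as it stands.
- The arm moves only by the tool send_rows, never from a script. Its argument "increments" is a list of rows, each an object with "gripper": the gripper's target within -1 to 1 (shut at 1, half-way at 0, fully open at -1); "linear": the shift along the world's x, y, z in m, a list of three; "delta_rot": the turn, a rotation vector about the world's x, y, z in rad, a list of three. In form: [{"gripper": gripper, "linear": [dx, dy, dz], "delta_rot": [rx, ry, rz]}, ...]. A call has 1 to 8 rows; each row is the pose to reach, as a shift and turn from the pose commanded when the call began; what a row does not reach only later rows make up. A row lasts 1/10 s, in which the tool goes at most 50 mm and 8.59 degrees, less where a joint would pass 70% of its speed; a pose out of reach is approached as far as the arm can. A call with a gripper value outside its range is refused whole. The fingers move at their own pace and stop on an object; "newtons" is the grip in N (left out, the last holds). Time passes only in rows, so rows that repeat a pose let the fingers close. It gives the time, the measured TCP pose, the force, the opening and the grip force at its end, in the units of the state.
- get_state(): the state, without advancing time (a new reading comes with each control period).
- optics.get_image(name): name is "side" or "top" or "wrist"; returns a dict with "pixels" (400x640x3 uint8, blue, green, red), "K" (3x3 intrinsics, pixels), "k1" (the pictures are not rectified: a ray, as slopes to the right and down, at radius r is drawn at 1 + k1 r^2 times it, then the intrinsics apply), "rvec" (rotation vector, rad) and "tvec" (3), from world to camera coordinates, as OpenCV has them; the wrist camera has in their place "T_tool_cam" (4x4, takes a point from camera to tool coordinates, whose origin is the TCP and whose axes are the flange's). Camera axes: x right, y down, z forward; pixel columns grow to the right and rows downward; lengths in m; the calibration is good to about 2 mm. A picture is of the moment at which its call begins: read the wrist's pose just before it. There is no depth.
- sign_off(): hands the job in; it is judged then, once.
The state is a dict: "clock": time; "qpos": joint angles; "qd": joint speeds; "effort": joint torques, N m; "position": TCP position; "ee_rot": TCP orientation; "contact_force": force on the tool from outside, world axes, zero at the start; "moment": the same for the moment, N m; "width": finger opening in m; "gripper_force": force on a finger pad.
Only numpy, scipy, OpenCV 4.12 (cv2) and the standard library are available. Lean on these libraries where they do the work, as an engineer would, in place of code of your own. Each camera call takes 0.05 s, during which the arm holds its last target. There are 200 camera calls.

TASK

Take the weighing spatula, put its end under the tongue of the closed guard cover on the screw clamp and lever the cover open with it, then lay the spatula down on the bench or its mat. Take hold of the handwheel's revolving handle, turn the wheel backward (anticlockwise seen from above) until the bolt in its middle drops into the thread, then turn it forward (clockwise) one turn, and finish with the gripper still holding the handle so that the bolt stays started. Do not knock over the glass beaker or the brown sample bottle, nor push them about.

Things in the scene. Friction and masses are not known exactly. Their poses are not given: they have to be found in the camera images.
- spatula_mid (a point): Middle of the weighing spatula, a thin straight steel rod 206 mm long, 8 to 11 mm wide, 6 mm thick, 30 g, lying flat on a black rubber mat 3 mm thick, to the right of the clamp (its middle 6 mm above the bench). Its length runs along its own y axis; both ends do equally well.
- cover_tongue (a point): Middle of the underside of the guard cover's tongue: 60 mm wide (x), 20 mm deep (y), 4 mm thick, level, at the cover's lower edge opposite the hinge. Its -y axis points straight out of the clamp (to the robot's right, up to 0.3 rad askew). Shut: 39 mm above the bench, with a free gap of 21 mm below it down to the clamp's ledge; a blade can go in until its end is 15 mm inward of the point.
- cover (a joint): Opening angle of the guard cover, rad: 0 shut, 1.9 open. A light grey sheet hood 124 x 128 mm, 96 mm high, over the handwheel. Its hinge line lies opposite the tongue, 139 mm from the tongue's point, 40 mm above the bench. Under 1 N at the tongue lifts it; past about 0.45 rad (tongue raised 60 mm) a spring swings it on by itself to 1.9, where it stays, leaning outward on the left of the clamp.
- wheel_axis (a point): Point on the vertical turning axis of the handwheel, at the top of its hub, 79 mm above the bench. Aluminium handwheel 100 mm in diameter under the guard, its disc 67 to 76 mm above the bench. Does not move; its own axes turn with the wheel.
- handle_mid (a point): Middle of the wheel's revolving handle: an upright black pin 14 mm in diameter and 46 mm long, standing on the wheel 40 mm from its axis, from 78.5 to 124.5 mm above the bench (this point 101.5 mm). It spins freely about its own upright axis, so it can be gripped from above and led round in a circle without turning the gripper. Keep open fingers off the bolt stem on the axis.
- wheel (a joint): Turning angle of the handwheel, rad, from an arbitrary zero; grows forward (clockwise from above). It stays where it is left; turning takes up to about 0.15 N m (4 N at the handle).
- bolt (a joint): Height of the bolt, m. A 12 mm steel stem that turns with the wheel and floats up and down in its hub, pressed down by about 5 N; its top is 24 mm above the hub at 0. It starts at -0.0005 to -0.0035. Forward from there it soon jams; backward, within 0.6 to 2.1 rad, it rises to 0 and drops at once to -0.010. Then forward it sinks 10 mm a turn; farther backward it rises again by that pitch.
- bolt_top (a point): Centre of the flat slotted top of the bolt, on the wheel's axis.
- beaker_mid (a point): Middle (34 mm up) of an empty clear glass beaker, 54 mm in diameter, 68 mm high, standing to the right of the clamp, behind the mat.
- sample_bottle_mid (a point): Middle (55 mm up) of a brown sample bottle with a black cap, 60 mm in diameter, 110 mm high, standing at the back right.

How it is judged:
By the outcome, as a careful person would: the job done as asked, in the order asked, and still so for the second after the job is handed in, while the arm keeps its last pose, push and grip.
It also fails if it takes over 67 s, if anything falls off the work surface, if the arm or the gripper's body presses on something with over 40 N, if the wrist force passes 120 N, or if a joint passes its speed limit or range.

## Working session

There is one attempt and no reset: what is moved stays moved. The work goes in short steps, Python scripts to look and compute and a tool call to move; the robot and the scene stay as the last step left them, time stands still between calls to the robot, and variables do not carry over. Pictures are saved under pics/ and viewed, at most 10 in all, crops included, and the job is handed in when it is done.

Besides the shell and the picture viewer there is one more tool, called after ">>>" as name(argument=value, ...) on one line, values as JSON. send_rows: Moves the arm, as the interface text tells. Its arguments: {"type":"object","properties":{"increments":{"type":"array"},"newtons":{"type":"number"}},"required":["increments"]}

```bash
mkdir -p pics; ls; cat > h.py <<'E'
import numpy as np, cv2
from rig import get_state, optics, sign_off
from scipy.spatial.transform import Rotation as R
def cam(name):
    s=get_state(); im=optics.get_image(name)
    if name=="wrist":
        q=s["ee_rot"]; T=np.eye(4); T[:3,:3]=R.from_quat([q[1],q[2],q[3],q[0]]).as_matrix(); T[:3,3]=s["position"]
        im["C"]=T@np.array(im["T_tool_cam"])
    else:
        M=np.eye(4); M[:3,:3]=cv2.Rodrigues(np.array(im["rvec"],float))[0]; M[:3,3]=np.ravel(im["tvec"]); im["C"]=np.linalg.inv(M)
    return im
def ray(im,uv):
    d=np.array([im["k1"],0,0,0],float)
    p=cv2.undistortPoints(np.array(uv,float).reshape(-1,1,2),np.array(im["K"],float),d).reshape(-1,2)
    D=np.c_[p,np.ones(len(p))]@im["C"][:3,:3].T
    return im["C"][:3,3],D
def plane(im,uv,z):
    o,D=ray(im,uv); return o+D*((z-o[2])/D[:,2])[:,None]
def proj(im,P):
    M=np.linalg.inv(im["C"]); P=np.atleast_2d(P)@M[:3,:3].T+M[:3,3]
    p=P[:,:2]/P[:,2:]; r2=(p**2).sum(1,keepdims=True); p=p*(1+im["k1"]*r2)
    K=np.array(im["K"]); return p@K[:2,:2].T+K[:2,2]
def tri(a,ua,b,ub):
    o1,d1=ray(a,ua);o2,d2=ray(b,ub);d1=d1[0];d2=d2[0]
    s=np.linalg.lstsq(np.c_[d1,-d2],o2-o1,rcond=None)[0]
    p,q=o1+s[0]*d1,o2+s[1]*d2; return (p+q)/2,np.linalg.norm(p-q)
E
python3 - <<'E'
from h import *
for n in("top","side"):
    im=cam(n); cv2.imwrite(f"pics/{n}0.png",im["pixels"]); print(n,im["C"].round(3).tolist(),im["k1"],im["K"])
print(get_state())
E
```

```text
pics
top [[0.005, -0.994, 0.107, 0.469], [-1.0, -0.006, -0.014, -0.086], [0.015, -0.107, -0.994, 1.167], [0.0, 0.0, 0.0, 1.0]] -0.1142157285943722 [[498.22407033   0.         327.14071071]
 [  0.         498.22407033 188.68471451]
 [  0.           0.           1.        ]]
side [[-0.992, 0.096, -0.087, 0.655], [0.129, 0.781, -0.611, 0.536], [0.009, -0.617, -0.787, 0.88], [0.0, 0.0, 0.0, 1.0]] -0.06778077960058333 [[395.16164204   0.         322.82847714]
 [  0.         395.16164204 200.82839505]
 [  0.           0.           1.        ]]
{'clock': 0.1, 'qpos': array([-1.29600526e+00,  2.76521949e-01,  1.50601433e+00, -4.26132557e-06,
        1.36072666e+00, -1.20983232e-01]), 'qd': array([-9.03178275e-04, -3.53675224e-03, -2.17810229e-03, -8.11732292e-05,
       -1.64193099e-03, -1.13589897e-03]), 'effort': array([ 2.70399214e-03, -4.17695582e+01, -2.46405190e+01,  7.22912273e-05,
        5.80936219e-03, -9.98666025e-06]), 'position': array([ 0.22154553, -0.5300803 ,  0.23052871]), 'ee_rot': array([-8.32514812e-04,  9.80483719e-01,  1.96598522e-01, -6.62397925e-05]), 'contact_force': array([-0.39968131,  0.754519  ,  0.74186782]), 'moment': array([ 0.03607241, -0.01889993, -0.01796094]), 'gripper_force': 0.0, 'width': 0.0855510191446517}
```

View pics/top0.png

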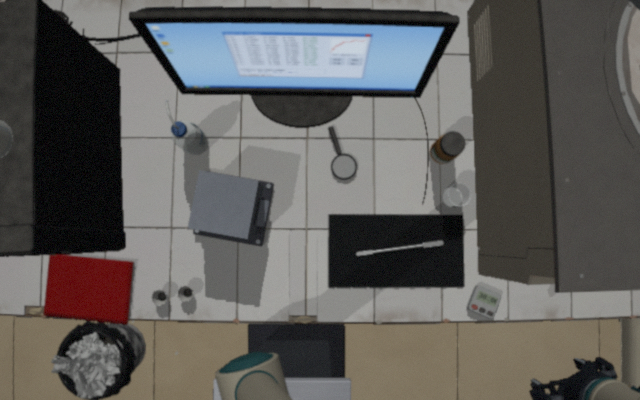

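View pics/side0.png

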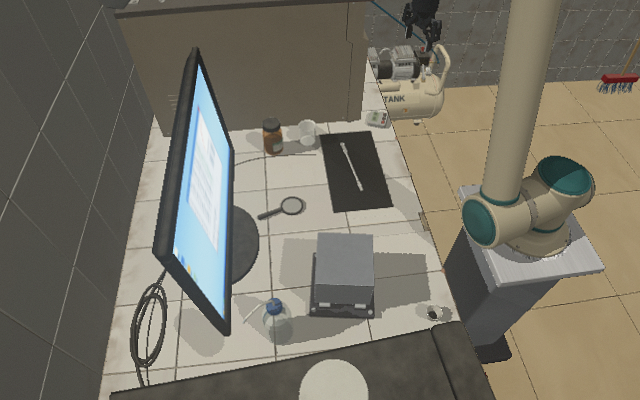

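The top view shows the clamp and grey cover at about (230,207), with the tongue side around (262,215). The spatula runs from (358,254) to (441,243) on the mat. The beaker is at (455,195) and the bottle at (447,147). The side view agrees.

```bash
cat > m.py <<'E'
from h import *
t=cam("top"); px=t["pixels"]; g=cv2.cvtColor(px,cv2.COLOR_BGR2GRAY)
m=np.zeros_like(g); m[220:283,335:458]=(g[220:283,335:458]>90)
ys,xs=np.where(m); P=plane(t,np.c_[xs,ys],0.009)[:,:2]
c=P.mean(0); w=np.linalg.svd(P-c,full_matrices=False)[2][0]; w*=np.sign(w[1]); s=(P-c)@w
print("spat ends",c+w*s.min(),c+w*s.max(),"mid",c+w*(s.min()+s.max())/2,"len",np.ptp(s),"dir",w)
print("mat",plane(t,[[329,214],[463,214],[464,287],[329,287]],0.003).round(3))
s_=cam("side")
print("beaker base-ish",plane(t,[455,195],.068), "bottle",plane(t,[452,139],.11))
print("cover top (z .136?) corners",plane(t,[[202,170],[258,180],[247,240],[191,232]],0.135).round(3))
a=cv2.resize(px[155:275,170:300],None,fx=6,fy=5,interpolation=cv2.INTER_CUBIC)[:, :780]
cv2.imwrite("pics/crop_top.png",cv2.resize(px[155:255,180:290],(770,600),interpolation=cv2.INTER_CUBIC)) if 0 else cv2.imwrite("pics/crop_top.png",cv2.resize(px[160:255,180:290],(660,570),interpolation=cv2.INTER_CUBIC))
E
python3 m.py
```

```text
spat ends [ 0.46871768 -0.37193425] [ 0.44287064 -0.16977035] mid [ 0.45579416 -0.2708523 ] len 0.20380949478722932 dir [-0.12681958  0.9919258 ]
mat [[ 0.534 -0.107  0.003]
 [ 0.535 -0.425  0.003]
 [ 0.364 -0.424  0.003]
 [ 0.365 -0.108  0.003]]
beaker base-ish [[ 0.57408918 -0.38841581  0.068     ]] bottle [[ 0.692893  -0.3733517  0.11     ]]
cover top (z .136?) corners [[0.617 0.162 0.135]
 [0.597 0.044 0.135]
 [0.472 0.064 0.135]
 [0.487 0.182 0.135]]
```

View pics/crop_top.png

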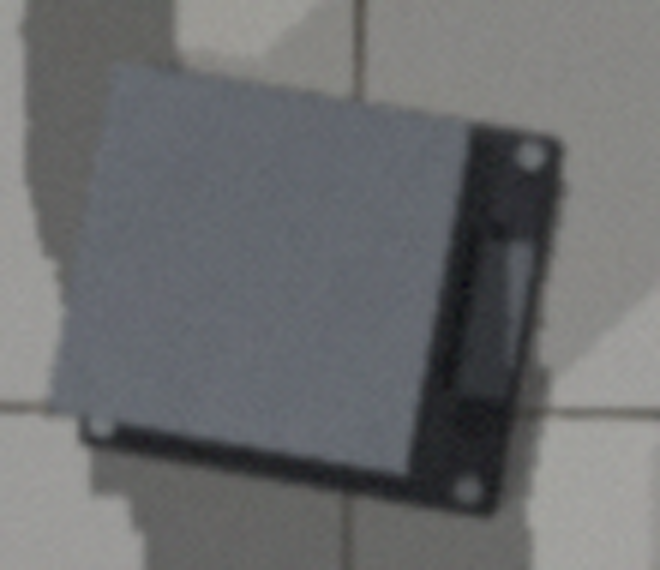

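The enlarged crop shows the tongue roughly between (465,315) and (525,318) in crop pixels, about (258–267, 213) in the full image. The cover's edges run about 9° askew.

```bash
python3 - <<'E'
from h import *
t=cam("top"); f=lambda L:[[180+x/6,160+y/6] for x,y in L]
T=plane(t,f([[535,243],[500,240],[462,395],[510,395],[522,318],[480,317]]),.043);print("tongue",T.round(4))
B=plane(t,f([[560,145],[492,515],[82,440]]),.018);print("base",B.round(4))
C=plane(t,f([[472,125],[410,473],[52,412],[110,65]]),.136);print("cover",C.round(4))
E
```

```text
tongue [[0.5615 0.0291 0.043 ]
 [0.5626 0.0424 0.043 ]
 [0.5041 0.0557 0.043 ]
 [0.5042 0.0376 0.043 ]
 [0.5332 0.0336 0.043 ]
 [0.5335 0.0494 0.043 ]]
base [[0.6017 0.0226 0.018 ]
 [0.4591 0.0466 0.018 ]
 [0.4863 0.2056 0.018 ]]
cover [[0.5949 0.0422 0.136 ]
 [0.4742 0.0614 0.136 ]
 [0.494  0.1864 0.136 ]
 [0.6153 0.1698 0.136 ]]
```

>>> send_rows(increments=[{"gripper":-0.5,"linear":[0.04,0.04,0],"delta_rot":[0,0,0.14]},{"gripper":0,"linear":[0.08,0.08,0],"delta_rot":[0,0,0.28]},{"gripper":0.4,"linear":[0.11,0.11,0],"delta_rot":[0,0,0.42]},{"gripper":0.4,"linear":[0.14,0.15,0],"delta_rot":[0,0,0.56]},{"gripper":0.4,"linear":[0.17,0.18,0],"delta_rot":[0,0,0.7]},{"gripper":0.4,"linear":[0.19,0.21,0],"delta_rot":[0,0,0.84]},{"gripper":0.4,"linear":[0.21,0.24,0],"delta_rot":[0,0,0.98]},{"gripper":0.4,"linear":[0.235,0.26,0],"delta_rot":[0,0,1.12]}])

```text
clock: 1.05
position: [0.4568, -0.2682, 0.2314]
ee_rot: [-0.0, 0.724, 0.69, 0.0]
contact_force: [0.3, -0.6, 0.1]
width: 0.0255
gripper_force: 0.0
```

>>> send_rows(increments=[{"gripper":0.4,"linear":[0,0,-0.02],"delta_rot":[0,0,0.14]},{"gripper":0.4,"linear":[0,0,-0.05],"delta_rot":[0,0,0.18]},{"gripper":0.4,"linear":[0,0,-0.08],"delta_rot":[0,0,0.18]},{"gripper":0.4,"linear":[0,0,-0.08],"delta_rot":[0,0,0.18]}])

```text
clock: 1.45
position: [0.4542, -0.2684, 0.1476]
ee_rot: [-0.004, 0.661, 0.75, -0.0]
contact_force: [0.3, -0.7, -0.0]
width: 0.0258
gripper_force: 0.0
```

```bash
python3 - <<'E'
from h import *
w=cam("wrist");cv2.imwrite("pics/w1.png",w["pixels"])
s=get_state();print(s["position"],s["width"],w["C"].round(3).tolist())
print(proj(w,[[.4687,-.3719,.009],[.4429,-.1698,.009],[.4558,-.2709,.009]]))
E
```

```text
[ 0.455536   -0.26959319  0.14985098] 0.02597726674309681 [[0.992, 0.122, 0.027, 0.447], [0.124, -0.957, -0.261, -0.202], [-0.006, 0.262, -0.965, 0.29], [0.0, 0.0, 0.0, 1.0]]
[[319.07863475 297.18417157]
 [319.02869177  65.80076671]
 [319.05749997 192.06410425]]
```

View pics/w1.png

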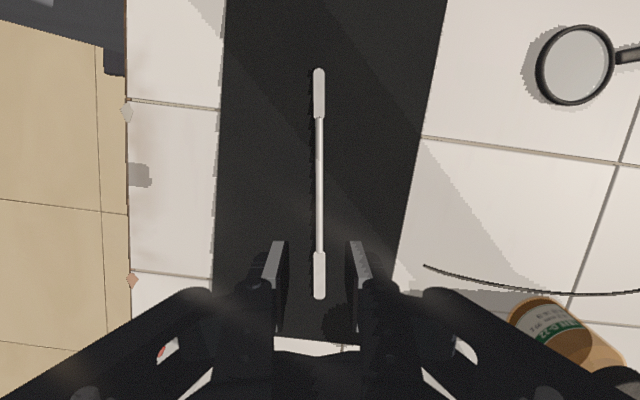

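The wrist view shows the spatula straight up the image at column 319, from row 68 to row 298. That matches the predicted pixels, and the fingers straddle it. Next I descend and grip.

>>> send_rows(increments=[{"gripper":0.4,"linear":[0,0,-0.04],"delta_rot":[0,0,0]},{"gripper":0.6,"linear":[0,0,-0.08],"delta_rot":[0,0,0]},{"gripper":0.6,"linear":[0,0,-0.115],"delta_rot":[0,0,0]},{"gripper":0.6,"linear":[0,0,-0.135],"delta_rot":[0,0,0]},{"gripper":0.6,"linear":[0,0,-0.143],"delta_rot":[0,0,0]},{"gripper":0.6,"linear":[0,0,-0.146],"delta_rot":[0,0,0]},{"gripper":0.6,"linear":[0,0,-0.146],"delta_rot":[0,0,0]}])

```text
clock: 2.2
position: [0.4578, -0.2715, 0.0066]
ee_rot: [0.001, 0.662, 0.75, 0.0]
contact_force: [-0.2, 0.5, 0.5]
width: 0.0173
gripper_force: 0.0
```

>>> send_rows(increments=[{"gripper":1,"linear":[0,0,0],"delta_rot":[0,0,0]},{"gripper":1,"linear":[0,0,0],"delta_rot":[0,0,0]},{"gripper":1,"linear":[0,0,0],"delta_rot":[0,0,0]},{"gripper":1,"linear":[0,0,0],"delta_rot":[0,0,0]},{"gripper":1,"linear":[0,0,0],"delta_rot":[0,0,0]}], newtons=60)

```text
clock: 2.7
position: [0.4578, -0.2715, 0.0069]
ee_rot: [0.002, 0.662, 0.75, 0.0]
contact_force: [-1.0, 0.1, 6.5]
width: 0.0039
gripper_force: 59.4
```

>>> send_rows(increments=[{"gripper":0.6,"linear":[0,0,0.0],"delta_rot":[0,0,0]},{"gripper":0.6,"linear":[0,0,0.0],"delta_rot":[0,0,0]},{"gripper":0.6,"linear":[0,0,0.0],"delta_rot":[0,0,0]}])

```text
clock: 3.0
position: [0.4565, -0.2704, 0.0053]
ee_rot: [-0.0, 0.662, 0.75, 0.0]
contact_force: [-0.2, -0.4, -0.0]
width: 0.017
gripper_force: 0.0
```

```bash
python3 - <<'E'
from h import *
s=get_state();print(s["position"],s["width"],s["contact_force"])
w=cam("wrist");p=cam("top")["pixels"];a=w["pixels"]
o=np.zeros((600,640,3),np.uint8);o[:400]=a;o[400:]=cv2.resize(p[200:300,310:480],(340,200))[:, :1].repeat(640,1)*0
o[400:,:340]=cv2.resize(p[200:300,310:480],(340,200));cv2.imwrite("pics/w2.png",o)
print(proj(w,[[.4687,-.3719,.009],[.4429,-.1698,.009],[.4558,-.2709,.009]]))
E
```

```text
[ 0.45651637 -0.27042091  0.00527588] 0.017027435796661144 [-0.18830795 -0.42794042 -0.01755712]
[[315.71016469 434.24087284]
 [313.96039432  11.90143552]
 [314.96376076 262.50066606]]
```

View pics/w2.png

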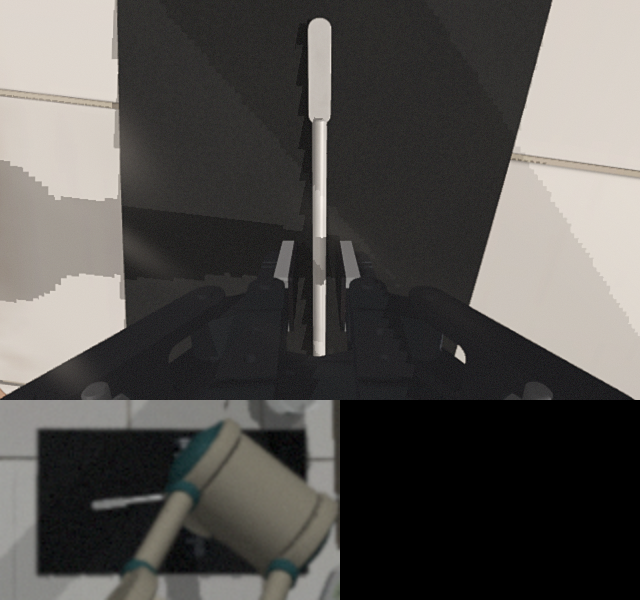

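The wrist view shows the spatula's round shaft centred between the pads at column 319, but the pads sat too high on it. I'll go lower and grip again.

>>> send_rows(increments=[{"gripper":0.6,"linear":[0,0,-0.002],"delta_rot":[0,0,0]},{"gripper":0.6,"linear":[0,0,-0.004],"delta_rot":[0,0,0]},{"gripper":1,"linear":[0,0,-0.004],"delta_rot":[0,0,0]},{"gripper":1,"linear":[0,0,-0.003],"delta_rot":[0,0,0]},{"gripper":1,"linear":[0,0,-0.003],"delta_rot":[0,0,0]},{"gripper":1,"linear":[0,0,-0.003],"delta_rot":[0,0,0]}], newtons=60)

```text
clock: 3.7
position: [0.4574, -0.2711, 0.0035]
ee_rot: [0.001, 0.662, 0.75, 0.0]
contact_force: [-0.3, 0.0, 9.7]
width: 0.0053
gripper_force: 62.1
```

>>> send_rows(increments=[{"gripper":1,"linear":[0,0,0.01],"delta_rot":[0,0,0]},{"gripper":1,"linear":[0,0,0.03],"delta_rot":[0,0,0]},{"gripper":1,"linear":[0,0,0.06],"delta_rot":[0,0,0]},{"gripper":1,"linear":[0,0,0.08],"delta_rot":[0,0,0]},{"gripper":1,"linear":[0,0,0.08],"delta_rot":[0,0,0]}])

```text
clock: 4.2
position: [0.4584, -0.2719, 0.0851]
ee_rot: [0.003, 0.662, 0.75, 0.0]
contact_force: [0.5, -0.2, -0.7]
width: 0.0058
gripper_force: 58.8
```

```bash
python3 - <<'E'
from h import *
s=get_state();print(s["position"],s["width"],s["contact_force"],s["moment"])
w=cam("wrist");cv2.imwrite("pics/w3.png",np.hstack([w["pixels"][:,160:480],cam("side")["pixels"][60:260,280:480].repeat(2,0).repeat(2,1)]))
print(proj(w,[[.4429,-.1698,s["position"][2]+.003]]))
E
```

```text
[ 0.45840785 -0.27188574  0.08506818] 0.00581869114183016 [ 0.49259868 -0.21593008 -0.73929308] [-0.02349539 -0.03220499  0.02696014]
[[309.46683269   7.15917441]]
```

View pics/w3.png

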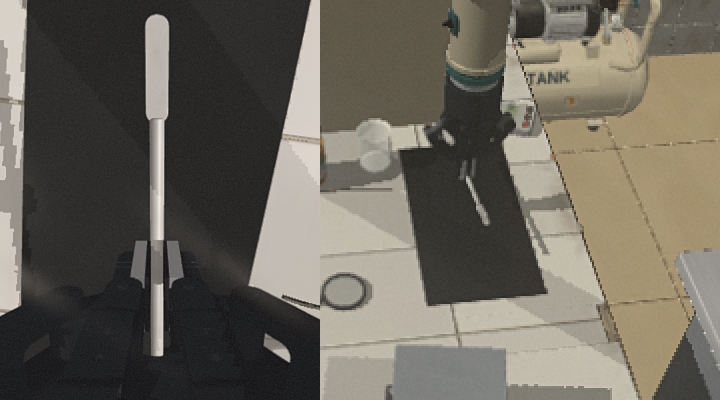

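The spatula is held level: the shaft runs up column 317 of the full wrist image and its tip is at row 14. The side view confirms it is off the mat.

>>> send_rows(increments=[{"gripper":1,"linear":[0.013,0.04,0],"delta_rot":[0,0,-0.1]},{"gripper":1,"linear":[0.026,0.08,0],"delta_rot":[0,0,-0.2]},{"gripper":1,"linear":[0.04,0.12,0],"delta_rot":[0,0,-0.285]},{"gripper":1,"linear":[0.052,0.15,0],"delta_rot":[0,0,-0.285]},{"gripper":1,"linear":[0.052,0.165,-0.02],"delta_rot":[0,0,-0.285]},{"gripper":1,"linear":[0.052,0.165,-0.045],"delta_rot":[0,0,-0.285]},{"gripper":1,"linear":[0.052,0.165,-0.06],"delta_rot":[0,0,-0.285]},{"gripper":1,"linear":[0.052,0.165,-0.06],"delta_rot":[0,0,-0.285]}])

```text
clock: 5.1
position: [0.5056, -0.1042, 0.0189]
ee_rot: [-0.004, 0.761, 0.649, -0.002]
contact_force: [-0.1, -0.5, -0.3]
width: 0.0052
gripper_force: 58.8
```

```bash
python3 - <<'E'
from h import *
s=get_state();print(s["position"],s["ee_rot"],s["width"],s["contact_force"])
w=cam("wrist");cv2.imwrite("pics/w4.png",w["pixels"])
print(proj(w,[[.5615,.0291,.043],[.5042,.0376,.043],[.5262,-.006,.027],[.6017,.0226,.018],[.4591,.0466,.018]]))
E
```

```text
[ 0.50558012 -0.10420132  0.0189196 ] [-0.00355375  0.76116918  0.64854033 -0.00207053] 0.0052119898917557346 [-0.10358081 -0.4527493  -0.34505685]
[[ 432.24795409 -151.40458037]
 [ 233.33278137 -148.02788305]
 [ 329.01081853   12.68250724]
 [ 521.60988592  -99.03154669]
 [ 124.92736584 -100.76068789]]
```

View pics/w4.png

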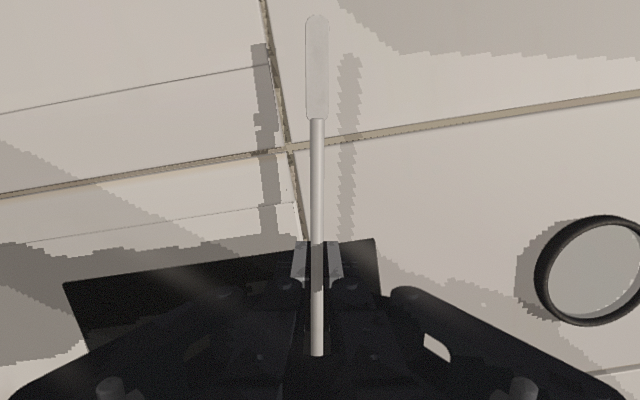

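The wrist view shows the spatula pointing straight ahead, tip at (317,15). The clamp is beyond the upper frame edge. I'll let the arm settle and re-read the pose.

>>> send_rows(increments=[{"gripper":1,"linear":[0,0,0],"delta_rot":[0,0,0]},{"gripper":1,"linear":[0,0,0],"delta_rot":[0,0,0]}])

```text
clock: 5.35
position: [0.5092, -0.106, 0.0229]
ee_rot: [0.001, 0.761, 0.648, 0.0]
contact_force: [-0.2, 1.0, -0.7]
width: 0.0052
gripper_force: 58.8
```

```bash
python3 - <<'E'
from h import *
for k in range(3):
    s=get_state();print(s["position"],s["ee_rot"],s["contact_force"],abs(s["qd"]).max()); t=cam("top")
w=cam("wrist")
tip=plane(w,[317,17],.0275);print("tip",tip)
p=t["pixels"];print(proj(t,tip))
# bright blade in top view
u,v=proj(t,tip)[0].astype(int); print(cv2.cvtColor(p,cv2.COLOR_BGR2GRAY)[v-5:v+6,u-14:u+15])
E
```

```text
[ 0.50919864 -0.10597543  0.02285857] [5.61353587e-04 7.61468955e-01 6.48201061e-01 3.15250808e-04] [-0.23288932  0.96405316 -0.72081978] 0.008312964724773948
[ 0.50925866 -0.10598619  0.02301387] [6.97157467e-04 7.61465421e-01 6.48205030e-01 4.07110336e-04] [ 0.2632166   0.20727502 -0.7601348 ] 0.002263904835154537
[ 0.50922357 -0.1059652   0.02304897] [7.20106654e-04 7.61467857e-01 6.48202136e-01 4.18953181e-04] [ 0.05741944  0.24421109 -0.53948546] 0.001559395418930542
tip [[ 0.52541071 -0.00760953  0.0275    ]]
[[285.63884678 216.90985315]]
[[128 136 133 135 136 132 136 138 137 137 135 137 139 142 145 149 153 146
  117  72  46  45  48  63  81  91  94  96  99]
 [125 134 134 138 137 135 135 136 137 137 135 139 143 149 152 154 153 144
  111  65  47  43  49  68  82  93  91  95  93]
 [128 135 135 133 135 137 138 137 134 137 138 142 146 155 155 156 153 143
  104  62  39  43  51  69  86  88  89  92  91]
 [129 137 138 133 136 133 132 134 134 139 138 144 150 157 157 157 151 138
   99  55  43  41  56  73  84  87  87  90  87]
 [135 138 137 137 137 136 136 135 142 143 150 153 156 159 154 151 151 138
   97  54  43  44  60  79  84  84  82  86  84]
 [133 136 135 134 136 137 137 135 143 153 157 155 155 155 151 147 147 135
   98  55  39  46  61  80  83  82  81  82  81]
 [134 137 135 136 138 138 136 142 152 158 155 158 159 154 150 147 145 132
  107  62  34  43  67  77  81  79  82  76  82]
 [137 136 137 137 139 138 144 146 153 158 157 158 159 154 148 147 145 139
  116  67  42  55  64  70  71  75  75  75  81]
 [136 134 138 135 140 145 153 152 156 160 156 157 157 157 154 147 147 144
  122  73  52  57  60  66  69  63  68  68  73]
 [130 132 133 141 145 152 157 156 158 158 157 156 156 155 157 154 153 142
  107  69  55  58  59  62  61  63  60  55  60]
 [117 131 140 142 150 159 157 160 156 158 159 158 156 159 157 160 151 129
   83  62  58  57  58  61  58  66  57  56  56]]
```

>>> send_rows(increments=[{"gripper":1,"linear":[0,0,0.003],"delta_rot":[0,0,0]},{"gripper":1,"linear":[0.002,0.012,0.003],"delta_rot":[0,0,0]},{"gripper":1,"linear":[0.004,0.024,0.003],"delta_rot":[0,0,0]},{"gripper":1,"linear":[0.006,0.036,0.003],"delta_rot":[0,0,0]},{"gripper":1,"linear":[0.008,0.045,0.003],"delta_rot":[0,0,0]},{"gripper":1,"linear":[0.009,0.053,0.003],"delta_rot":[0,0,0]},{"gripper":1,"linear":[0.009,0.057,0.003],"delta_rot":[0,0,0]},{"gripper":1,"linear":[0.009,0.057,0.003],"delta_rot":[0,0,0]}])

```text
clock: 6.35
position: [0.5176, -0.0479, 0.0252]
ee_rot: [-0.0, 0.761, 0.649, -0.0]
contact_force: [0.5, -0.2, -0.7]
width: 0.0055
gripper_force: 58.8
```

```bash
python3 - <<'E'
from h import *
s=get_state();print(s["position"],s["contact_force"])
w=cam("wrist")["pixels"];t=cam("top")["pixels"]
cv2.imwrite("pics/w5.png",np.hstack([w[:,200:440],cv2.resize(t[170:260,220:320],(440,400),interpolation=cv2.INTER_CUBIC)]))
E
```

```text
[ 0.51755574 -0.04787641  0.02524054] [ 0.49830061 -0.16744678 -0.72466942]
```

View pics/w5.png

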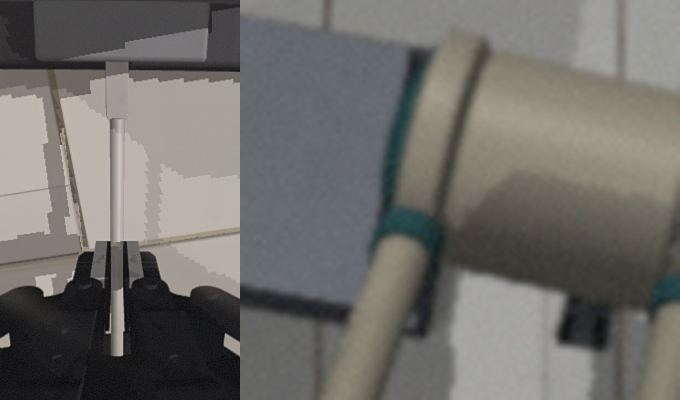

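The wrist view shows the blade end hidden under the middle of the tongue: the tongue edge is at row 62, its centre at crop column 118. Next I lever it up.

>>> send_rows(increments=[{"gripper":1,"linear":[0,0,0.008],"delta_rot":[0.024,-0.004,0]},{"gripper":1,"linear":[0,0.001,0.016],"delta_rot":[0.049,-0.008,0]},{"gripper":1,"linear":[0,0.003,0.024],"delta_rot":[0.074,-0.012,0]},{"gripper":1,"linear":[0.001,0.006,0.032],"delta_rot":[0.098,-0.016,0]},{"gripper":1,"linear":[0.002,0.01,0.04],"delta_rot":[0.123,-0.02,0]},{"gripper":1,"linear":[0.002,0.014,0.048],"delta_rot":[0.148,-0.024,0]},{"gripper":1,"linear":[0.003,0.019,0.056],"delta_rot":[0.172,-0.028,0]},{"gripper":1,"linear":[0.004,0.024,0.063],"delta_rot":[0.197,-0.032,0]}])

```text
clock: 7.25
position: [0.5219, -0.0242, 0.0891]
ee_rot: [-0.065, 0.758, 0.645, 0.077]
contact_force: [-0.2, -0.0, -1.0]
width: 0.0058
gripper_force: 58.8
```

>>> send_rows(increments=[{"gripper":1,"linear":[0.001,0.004,0.01],"delta_rot":[0.03,-0.005,0]},{"gripper":1,"linear":[0.001,0.008,0.02],"delta_rot":[0.06,-0.01,0]},{"gripper":1,"linear":[0.001,0.008,0.02],"delta_rot":[0.06,-0.01,0]},{"gripper":1,"linear":[0.001,0.008,0.02],"delta_rot":[0.06,-0.01,0]}])

```text
clock: 7.65
position: [0.5227, -0.0168, 0.1084]
ee_rot: [-0.084, 0.755, 0.643, 0.099]
contact_force: [-1.1, 0.0, -0.9]
width: 0.0053
gripper_force: 58.8
```

```bash
python3 - <<'E'
from h import *
s=get_state();print(s["position"],s["ee_rot"],s["contact_force"],s["width"])
t=cam("top")["pixels"];s=cam("side")["pixels"]
cv2.imwrite("pics/w6.png",np.hstack([t[120:320,150:350].repeat(2,0).repeat(2,1),s[150:350,230:430].repeat(2,0).repeat(2,1)]))
E
```

```text
[ 0.52268344 -0.01678472  0.10842668] [-0.08377164  0.75501578  0.64274202  0.09907668] [-1.05603314  0.00333476 -0.93950091] 0.005300577872603018
```

View pics/w6.png

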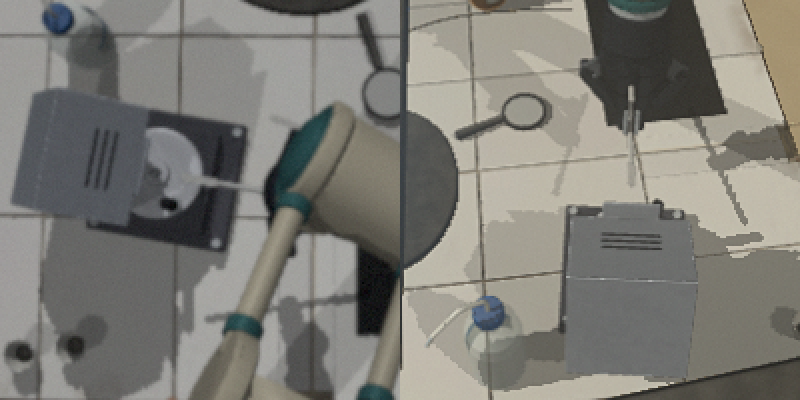

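The cover is open and leans left. The top view shows the wheel, with the black handle at crop (170,204), full-image (235,222), and the bolt at about crop (157,175), full-image (228,207). Next I take the spatula back to the mat.

>>> send_rows(increments=[{"gripper":1,"linear":[-0.005,-0.03,0.005],"delta_rot":[0,0,0]},{"gripper":1,"linear":[-0.012,-0.07,0.005],"delta_rot":[-0.06,0.01,0]},{"gripper":1,"linear":[-0.02,-0.11,0.0],"delta_rot":[-0.12,0.02,0]},{"gripper":1,"linear":[-0.03,-0.15,-0.01],"delta_rot":[-0.2,0.032,0]},{"gripper":1,"linear":[-0.04,-0.19,-0.02],"delta_rot":[-0.257,0.042,0]},{"gripper":1,"linear":[-0.05,-0.225,-0.04],"delta_rot":[-0.257,0.042,0]},{"gripper":1,"linear":[-0.06,-0.247,-0.06],"delta_rot":[-0.257,0.042,0]},{"gripper":1,"linear":[-0.06,-0.247,-0.07],"delta_rot":[-0.257,0.042,0]}])

```text
clock: 8.55
position: [0.4611, -0.2652, 0.0365]
ee_rot: [-0.001, 0.762, 0.647, -0.001]
contact_force: [-0.2, 0.1, -0.4]
width: 0.0053
gripper_force: 58.8
```

>>> send_rows(increments=[{"gripper":1,"linear":[0,0,0],"delta_rot":[0,0,0]},{"gripper":1,"linear":[0,0,-0.012],"delta_rot":[0,0,0]},{"gripper":1,"linear":[0,0,-0.02],"delta_rot":[0,0,0]},{"gripper":1,"linear":[0,0,-0.026],"delta_rot":[0,0,0]},{"gripper":1,"linear":[0,0,-0.03],"delta_rot":[0,0,0]},{"gripper":1,"linear":[0,0,-0.03],"delta_rot":[0,0,0]}])

```text
clock: 9.15
position: [0.4626, -0.263, 0.0079]
ee_rot: [-0.0, 0.761, 0.649, -0.0]
contact_force: [-0.0, 0.7, 0.2]
width: 0.0053
gripper_force: 58.8
```

>>> send_rows(increments=[{"gripper":1,"linear":[0,0,-0.002],"delta_rot":[0,0,0]},{"gripper":1,"linear":[0,0,-0.004],"delta_rot":[0,0,0]},{"gripper":1,"linear":[0,0,-0.004],"delta_rot":[0,0,0]},{"gripper":0.5,"linear":[0,0,-0.003],"delta_rot":[0,0,0]},{"gripper":0.3,"linear":[0,0,0.0],"delta_rot":[0,0,0]},{"gripper":0.3,"linear":[0,0,0.0],"delta_rot":[0,0,0]},{"gripper":0.3,"linear":[0,0,0.0],"delta_rot":[0,0,0]}])

```text
clock: 9.85
position: [0.4629, -0.2637, 0.0086]
ee_rot: [0.0, 0.761, 0.648, 0.0]
contact_force: [-0.4, 0.1, -0.1]
width: 0.0299
gripper_force: 0.0
```

>>> send_rows(increments=[{"gripper":0.3,"linear":[0,0,0.015],"delta_rot":[0,0,0]},{"gripper":0.3,"linear":[0,0,0.04],"delta_rot":[0,0,0]},{"gripper":0.3,"linear":[0,0,0.08],"delta_rot":[0,0,0]},{"gripper":0.3,"linear":[0,0,0.12],"delta_rot":[0,0,0]},{"gripper":0.3,"linear":[0,0,0.16],"delta_rot":[0,0,0]},{"gripper":0.3,"linear":[0,0,0.2],"delta_rot":[0,0,0]}])

```text
clock: 10.45
position: [0.4624, -0.2633, 0.21]
ee_rot: [0.0, 0.761, 0.648, 0.0]
contact_force: [0.6, -0.2, 0.8]
width: 0.03
gripper_force: 0.0
```

```bash
python3 - <<'E'
from h import *
st=get_state();print(st["position"],st["width"])
t=cam("top");s=cam("side");px=t["pixels"]
cv2.imwrite("pics/w7.png",np.hstack([cv2.resize(px[170:240,200:280],(400,350),interpolation=cv2.INTER_CUBIC),cv2.resize(px[200:300,310:480],(400,350))]))
print(plane(t,[[235,222]],.1245),plane(t,[[228.5,207.5]],.10),plane(t,[[228.5,207.5]],.076))
E
```

```text
[ 0.46236048 -0.26332907  0.21003228] 0.03003637753483113
[[0.50917262 0.09176305 0.1245    ]] [[0.5411601  0.11068234 0.1       ]] [[0.54278961 0.11510864 0.076     ]]
```

View pics/w7.png

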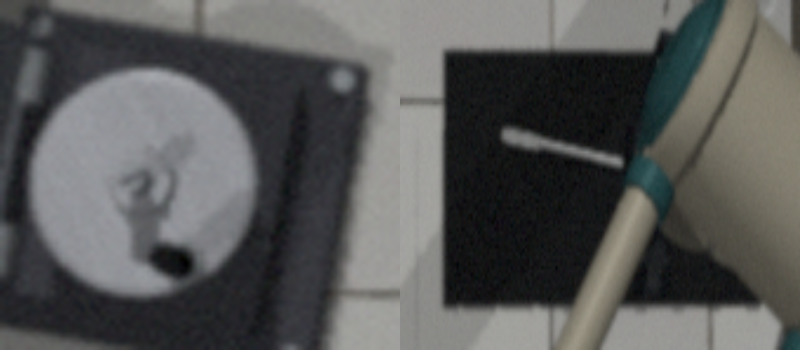

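View (left): the wheel disc is centred near crop (143,183), full-image (228.6,206.6), and the black handle blob is at crop (170,260), full-image (234,222). On the right, the spatula lies on the mat. From here I work from masks only.

```bash
cat > f.py <<'E'
from h import *
t=cam("top");g=cv2.cvtColor(t["pixels"],cv2.COLOR_BGR2GRAY)
m=((g>95)&(g<215)).astype(np.uint8); r=np.zeros_like(m); cv2.circle(r,(229,207),26,1,-1); m&=r
m=cv2.morphologyEx(m,cv2.MORPH_CLOSE,np.ones((5,5)))
n,l,st,ce=cv2.connectedComponentsWithStats(m); k=1+st[1:,4].argmax()
c=max(cv2.findContours((l==k).astype(np.uint8),cv2.RETR_EXTERNAL,cv2.CHAIN_APPROX_NONE)[0],key=cv2.contourArea)
P=plane(t,cv2.convexHull(c).reshape(-1,2),.076)[:,:2]
(x,y),rad=cv2.minEnclosingCircle(P.astype(np.float32)*1000); print("wheel minenc",x,y,rad,st[k])
e=cv2.fitEllipse(c);print("ell",e,plane(t,[e[0]],.076))
b=((g<75)&(r>0)).astype(np.uint8);n,l,st,ce=cv2.connectedComponentsWithStats(b)
for i in range(1,n):
    if st[i,4]>8: print("dark",st[i],ce[i],plane(t,[ce[i]],.1015).round(4))
print(g[215:230,225:245])
s=cam("side");gs=cv2.cvtColor(s["pixels"],cv2.COLOR_BGR2GRAY)
H=plane(t,[[234.2,221.8]],.1015)[0];print(proj(s,H),proj(t,H))
E
python3 f.py
```

```text
wheel minenc 546.2705078125 116.29712677001953 50.07638168334961 [ 206  184   45   45 1534]
ell ((227.7022247314453, 204.98219299316406), (41.94211959838867, 45.428558349609375), 60.72932815551758) [[0.54832473 0.11700798 0.076     ]]
dark [203 181  53  53 504] [232.67460317 212.5952381 ] [[0.5302 0.1011 0.1015]]
[[140 112 101  95  94  96 110 135 147 148 150 151 147 147 141 132 125 125
  123 124]
 [143 119  98  93  95  94 111 137 148 150 145 145 142 140 135 128 128 125
  126 126]
 [143 119  97  92  90  95 101 132 137 143 143 138 133 131 129 128 125 122
  127 128]
 [146 114  99  94  94  87  82  90  94 110 124 118 117 121 125 128 128 124
  127 124]
 [146 116  98  89  84  70  50  47  43  63  72  73  91 107 117 122 128 129
  127 127]
 [143 117  98  88  72  48  25  24  26  21  20  27  53  83 106 113 125 129
  132 124]
 [141 122 101  91  74  44  31  28  27  19  14  17  19  58  97 114 127 134
  130 110]
 [146 140 122 108  95  60  34  22  22  16  12   3  14  46  91 105 122 130
  114  85]
 [152 149 147 143 133  96  54  29  25  13  13  15   7  46  84  88 112 109
   88  56]
 [148 150 151 149 148 130  97  78  52  37  21  27  32  57  75  80  93  79
   54  41]
 [147 148 150 153 150 146 137 128  99  70  56  55  57  69  71  61  58  48
   39  34]
 [144 146 148 151 150 148 147 140 127 101  81  78  70  65  56  47  40  34
   34  32]
 [134 140 140 141 142 140 135 132 121 100  81  67  60  46  41  39  38  40
   36  33]
 [117 117 118 122 123 120 116 102  91  73  60  44  37  35  41  34  37  35
   35  41]
 [ 69  72  75  78  77  72  70  59  53  46  38  33  32  37  37  37  30  33
   36  36]]
[[358.00667472 255.58799745]] [[234.2 221.8]]
```

>>> send_rows(increments=[{"gripper":0.2,"linear":[0.006,0.045,0],"delta_rot":[0,0,-0.1]},{"gripper":0.2,"linear":[0.012,0.09,0],"delta_rot":[0,0,-0.2]},{"gripper":0.2,"linear":[0.018,0.135,0],"delta_rot":[0,0,-0.3]},{"gripper":0.2,"linear":[0.024,0.18,0],"delta_rot":[0,0,-0.4]},{"gripper":0.2,"linear":[0.03,0.225,0],"delta_rot":[0,0,-0.45]},{"gripper":0.2,"linear":[0.036,0.27,0],"delta_rot":[0,0,-0.45]},{"gripper":0.2,"linear":[0.042,0.315,0],"delta_rot":[0,0,-0.45]},{"gripper":0.2,"linear":[0.048,0.36,0],"delta_rot":[0,0,-0.45]}])

```text
clock: 11.45
position: [0.5093, 0.0982, 0.2062]
ee_rot: [-0.001, 0.887, 0.462, -0.002]
contact_force: [0.8, -1.0, -0.4]
width: 0.034
gripper_force: 0.0
```

>>> send_rows(increments=[{"gripper":0.2,"linear":[0,0,-0.02],"delta_rot":[0,0,0]},{"gripper":0.2,"linear":[0,0,-0.03],"delta_rot":[0,0,0]},{"gripper":0.2,"linear":[0,0,-0.03],"delta_rot":[0,0,0]},{"gripper":0.2,"linear":[0,0,-0.03],"delta_rot":[0,0,0]},{"gripper":0.2,"linear":[0,0,-0.03],"delta_rot":[0,0,0]}])

```text
clock: 11.95
position: [0.511, 0.0955, 0.1786]
ee_rot: [0.0, 0.887, 0.461, 0.0]
contact_force: [-0.1, 0.2, -0.0]
width: 0.0343
gripper_force: 0.0
```

```bash
cat > g.py <<'E'
from h import *
st=get_state();print(st["position"],st["ee_rot"],st["width"],st["qpos"])
w=cam("wrist");g=cv2.cvtColor(w["pixels"],cv2.COLOR_BGR2GRAY)
cv2.imwrite("pics/w8.png",w["pixels"])
for z in(.1245,.1015,.0785):print(z,proj(w,[.511,.098,z]))
print("stem",proj(w,[.546,.116,.101]),"wheel",proj(w,[.546,.116,.076]))
a=cv2.resize(g,(80,50),interpolation=cv2.INTER_AREA)
print("\n".join("".join(" .:-=+*#%@"[min(9,int(v)*10//200)] for v in r) for r in a))
E
python3 g.py
```

```text
[0.51102235 0.09545303 0.17864514] [1.99016503e-04 8.87200162e-01 4.61384640e-01 2.18355010e-04] 0.034294631850012754 [ 5.08910615e-02  2.29533029e-01  1.70655165e+00 -1.93290465e-04
  1.20494534e+00  6.62645938e-01]
0.1245 [[313.34671758 217.10795875]]
0.1015 [[313.62759997 206.41310554]]
0.0785 [[313.85905478 197.60493034]]
stem [[341.50867073 155.08020553]] wheel [[339.01524188 150.30900232]]
---:::-#%@@@@@%*+------------------------------+++*%%%%%%%%##@@@@@@@%#@@@@@#.---
--:::-+#@@@@@@@+-------------------------------++#%%%%%%%%%%+@@@@@@#%@@@@@@::---
-:::=+#@@@@@@@@@*------------------------------=%%%%%%%%%%%%##@@@%#@@@@@@@=.-=--
-::=+%@@@@@@@@@@%+=---------------------------=+%%%%%%%%%%%%%+@@#%@@@@@@@%.:-=--
--=*%@@@@@@@@@%#***=-----------------------=++=-#%%%%%%%%%%%@%##@@@@@@@@@+.--==-
-+#@@@@@@@@@@#******=--------------------=+#*+--+%%%%%%%%%%@@#*@@@@@@@@@@::-----
+#@@@@@@@@@%#********==----------------===*+=---=%%%%%%%%%@%#@%#@@@@@@@@#.-=----
%@@@@@@@@%#*********+*+=-------------=+=::-------*%%%%%%@@#%@@@*@@@@@@@@+.-=----
@@@@@@@@#**********+***+=----------++=::::---===-=%%%
[... 2648 characters left out ...]
.:::-*@@@@@@%%@@@*-..................:+@@@%%%%%%%%%%
##%###====-:.....::::..........::@@@@@%%@@@@@@=...........::.......-#%@@%%%%%%%%
#%#%##+==-:.....:::+:...........:#%%%%%@@@@%%%-...........-%-........=%@%%%%%%%%
#%%%#++=::.....:::==.....:...:.....::=+*+-.................+%.........:*%%%%%%%%
%#%#++-:::...:::::-......:...:.......:::::..................=:..........=%%%%%%%
%%#+=:::::..::::::......:-.............:::...............................:*%%%%%
%*+-...:::::::::::.....--=.................................................-#%%%
#=:......::::::::.....-*+:..................................................:+%*
:.......---::::......-*=............................................:--:......:-
```

```bash
python3 - <<'E'
from h import *
g=cv2.imread("pics/w8.png",0)
b=(cv2.GaussianBlur(g,(3,3),0)[180:230,285:345]<45).astype(np.uint8)
print("\n".join("".join(".#"[v] for v in r) for r in b[::2]))
E
```

```text
............................................................
............................................................
............................................................
............................................................
............................................................
............................................................
............................................................
.........................##########.........................
.......................##############.......................
.......................###############......................
......................#################.....................
......................#################.....................
......................###...###########.....................
...................................####.....................
......................................#.....................
............................................................
............................................................
............................................................
....................#.......................................
............................................................
............................................................
............................................................
............................................................
............................................................
............................................................
```

>>> send_rows(increments=[{"gripper":0.2,"linear":[0,0.002,-0.02],"delta_rot":[0,0,0]},{"gripper":0.2,"linear":[0,0.002,-0.04],"delta_rot":[0,0,0]},{"gripper":0.2,"linear":[0,0.002,-0.055],"delta_rot":[0,0,0]},{"gripper":0.2,"linear":[0,0.002,-0.07],"delta_rot":[0,0,0]},{"gripper":0.2,"linear":[0,0.002,-0.08],"delta_rot":[0,0,0]},{"gripper":0.2,"linear":[0,0.002,-0.084],"delta_rot":[0,0,0]},{"gripper":0.2,"linear":[0,0.002,-0.084],"delta_rot":[0,0,0]}])

```text
clock: 12.7
position: [0.5107, 0.0982, 0.0943]
ee_rot: [-0.0, 0.887, 0.462, -0.0]
contact_force: [0.4, -0.2, 0.1]
width: 0.0346
gripper_force: 0.0
```

>>> send_rows(increments=[{"gripper":1,"linear":[0,0,0],"delta_rot":[0,0,0]},{"gripper":1,"linear":[0,0,0],"delta_rot":[0,0,0]},{"gripper":1,"linear":[0,0,0],"delta_rot":[0,0,0]},{"gripper":1,"linear":[0,0,0],"delta_rot":[0,0,0]},{"gripper":1,"linear":[0,0,0],"delta_rot":[0,0,0]}], newtons=40)

```text
clock: 13.2
position: [0.5115, 0.0984, 0.0952]
ee_rot: [0.001, 0.887, 0.462, 0.001]
contact_force: [0.5, -0.4, 5.1]
width: 0.0129
gripper_force: 39.1
```

The handle is gripped, so I'll tabulate the circle waypoints. The side camera is fixed and can see the bolt, so I'll record a baseline profile through the stem there to detect the drop.

```bash
cat > b.py <<'E'
from h import *
import sys
C=np.array([.546,.116])
s=get_state();p=s["position"];v=p[:2]-C
print("tcp",p.round(4),"rad",np.hypot(*v).round(4),"phi",np.arctan2(v[1],v[0]).round(3),"F",s["contact_force"].round(1))
for n in("side","top"):
    im=cam(n);g=cv2.cvtColor(im["pixels"],cv2.COLOR_BGR2GRAY).astype(float)
    u,w=proj(im,[*C,.100])[0].round().astype(int);print(n,u,w)
    print(g[w-8:w+12,u-1:u+2].mean(1).round().astype(int).tolist() if n=="side" else g[w-1:w+2,u-10:u+12].mean(0).round().astype(int).tolist())
E
python3 b.py; python3 - <<'E'
import numpy as np
v=np.array([-.035,-.018])
for a in np.arange(0.1,2.21,.1):
    c,s=np.cos(a),np.sin(a);print(a.round(1),(np.array([c*v[0]-s*v[1],s*v[0]+c*v[1]])-v).round(4))
E
```

```text
tcp [0.5115 0.0984 0.0952] rad 0.0387 phi -2.669 F [ 0.5 -0.4  5.1]
side 344 265
[152, 153, 154, 161, 173, 177, 173, 147, 124, 120, 138, 122, 108, 103, 102, 123, 174, 179, 168, 139]
top 226 205
[138, 138, 138, 139, 139, 138, 120, 100, 79, 62, 48, 45, 50, 44, 43, 38, 42, 35, 33, 26, 23, 25]
0.1 [ 0.002  -0.0034]
0.2 [ 0.0043 -0.0066]
0.3 [ 0.0069 -0.0095]
0.4 [ 0.0098 -0.0122]
0.5 [ 0.0129 -0.0146]
0.6 [ 0.0163 -0.0166]
0.7 [ 0.0198 -0.0183]
0.8 [ 0.0235 -0.0196]
0.9 [ 0.0273 -0.0206]
1.0 [ 0.0312 -0.0212]
1.1 [ 0.0352 -0.0214]
1.2 [ 0.0391 -0.0211]
1.3 [ 0.043  -0.0205]
1.4 [ 0.0468 -0.0196]
1.5 [ 0.0505 -0.0182]
1.6 [ 0.054  -0.0165]
1.7 [ 0.0574 -0.0144]
1.8 [ 0.0605 -0.012 ]
1.9 [ 0.0633 -0.0093]
2.0 [ 0.0659 -0.0063]
2.1 [ 0.0682 -0.0031]
2.2 [0.0702 0.0003]
```

>>> send_rows(increments=[{"gripper":1,"linear":[0.002,-0.0034,0],"delta_rot":[0,0,0]},{"gripper":1,"linear":[0.0043,-0.0066,0],"delta_rot":[0,0,0]},{"gripper":1,"linear":[0.0069,-0.0095,0],"delta_rot":[0,0,0]},{"gripper":1,"linear":[0.0098,-0.0122,0],"delta_rot":[0,0,0]},{"gripper":1,"linear":[0.0129,-0.0146,0],"delta_rot":[0,0,0]},{"gripper":1,"linear":[0.0129,-0.0146,0],"delta_rot":[0,0,0]}])

```text
clock: 13.9
position: [0.5241, 0.0843, 0.0952]
ee_rot: [-0.0, 0.887, 0.462, 0.001]
contact_force: [0.1, 0.4, 6.6]
width: 0.0128
gripper_force: 39.5
```

```bash
python3 b.py
```

```text
tcp [0.5241 0.0843 0.0952] rad 0.0386 phi -2.175 F [0.1 0.4 6.6]
side 344 265
[152, 161, 174, 177, 174, 174, 169, 159, 119, 124, 154, 113, 106, 103, 102, 116, 173, 179, 168, 138]
top 226 205
[128, 129, 130, 129, 125, 115, 95, 75, 86, 111, 126, 127, 129, 126, 127, 126, 124, 116, 95, 76, 55, 38]
```

>>> send_rows(increments=[{"gripper":1,"linear":[0.0034,-0.002,0],"delta_rot":[0,0,0]},{"gripper":1,"linear":[0.0069,-0.0037,0],"delta_rot":[0,0,0]},{"gripper":1,"linear":[0.0106,-0.005,0],"delta_rot":[0,0,0]},{"gripper":1,"linear":[0.0106,-0.005,0],"delta_rot":[0,0,0]}])

```text
clock: 14.4
position: [0.5345, 0.0791, 0.0951]
ee_rot: [-0.0, 0.887, 0.462, 0.0]
contact_force: [-0.9, 0.1, 6.9]
width: 0.0129
gripper_force: 39.5
```

```bash
python3 b.py
```

```text
tcp [0.5345 0.0791 0.0951] rad 0.0386 phi -1.874 F [-0.9  0.1  6.9]
side 344 265
[96, 140, 143, 171, 176, 175, 171, 162, 104, 138, 157, 113, 104, 104, 102, 123, 173, 176, 166, 138]
top 226 205
[108, 109, 105, 109, 108, 107, 107, 108, 105, 101, 83, 67, 75, 97, 110, 111, 111, 110, 109, 109, 108, 103]
```

>>> send_rows(increments=[{"gripper":1,"linear":[0.0038,-0.001,0],"delta_rot":[0,0,0]},{"gripper":1,"linear":[0.0077,-0.0016,0],"delta_rot":[0,0,0]},{"gripper":1,"linear":[0.0117,-0.0018,0],"delta_rot":[0,0,0]},{"gripper":1,"linear":[0.0117,-0.0018,0],"delta_rot":[0,0,0]}])

```text
clock: 14.9
position: [0.5463, 0.0772, 0.0951]
ee_rot: [0.0, 0.887, 0.462, 0.0]
contact_force: [-0.5, 0.1, 5.7]
width: 0.0128
gripper_force: 39.5
```

```bash
python3 b.py
```

```text
tcp [0.5463 0.0772 0.0951] rad 0.0388 phi -1.563 F [-0.5  0.1  5.7]
side 344 265
[117, 110, 126, 170, 177, 176, 168, 160, 95, 149, 158, 113, 104, 103, 101, 121, 171, 175, 165, 137]
top 226 205
[87, 83, 84, 84, 84, 84, 83, 84, 84, 83, 82, 81, 72, 63, 64, 77, 84, 82, 82, 82, 84, 83]
```

>>> send_rows(increments=[{"gripper":1,"linear":[0.0039,0.0003,0],"delta_rot":[0,0,0]},{"gripper":1,"linear":[0.0078,0.0009,0],"delta_rot":[0,0,0]},{"gripper":1,"linear":[0.0116,0.0018,0],"delta_rot":[0,0,0]},{"gripper":1,"linear":[0.0116,0.0018,0],"delta_rot":[0,0,0]}])

```text
clock: 15.4
position: [0.5585, 0.0789, 0.0952]
ee_rot: [0.0, 0.887, 0.462, 0.001]
contact_force: [-0.5, 0.2, 5.1]
width: 0.0126
gripper_force: 39.3
```

```bash
python3 b.py
```

```text
tcp [0.5585 0.0789 0.0952] rad 0.0391 phi -1.246 F [-0.5  0.2  5.1]
side 344 265
[118, 113, 172, 180, 177, 175, 175, 174, 169, 146, 107, 152, 156, 111, 99, 130, 172, 176, 165, 136]
top 226 205
[71, 68, 70, 68, 68, 70, 72, 70, 68, 70, 66, 59, 54, 59, 67, 74, 86, 91, 95, 97, 84, 76]
```

>>> send_rows(increments=[{"gripper":1,"linear":[0.0037,0.0014,0],"delta_rot":[0,0,0]},{"gripper":1,"linear":[0.0072,0.0031,0],"delta_rot":[0,0,0]},{"gripper":1,"linear":[0.0106,0.0052,0],"delta_rot":[0,0,0]},{"gripper":1,"linear":[0.0106,0.0052,0],"delta_rot":[0,0,0]}])

```text
clock: 15.9
position: [0.5687, 0.0838, 0.0952]
ee_rot: [0.001, 0.887, 0.462, 0.0]
contact_force: [-0.5, -0.9, 6.3]
width: 0.013
gripper_force: 39.4
```

```bash
python3 b.py
```

```text
tcp [0.5687 0.0838 0.0952] rad 0.0395 phi -0.956 F [-0.5 -0.9  6.3]
side 344 265
[117, 117, 116, 116, 123, 121, 173, 181, 172, 145, 120, 135, 149, 111, 100, 124, 170, 176, 167, 138]
top 226 205
[122, 94, 67, 59, 57, 57, 57, 57, 72, 105, 126, 138, 144, 148, 153, 152, 146, 134, 123, 113, 101, 87]
```

The bolt drop shows clearly. The side-view bolt profile moved 2 px down between 1.1 and 1.4 rad and stayed there at 1.7 rad. Next is one forward turn, plus the small overshoot.

```bash
python3 - <<'E'
import numpy as np
v0=np.array([-.035,-.018])
def P(a):
    c,s=np.cos(a),np.sin(a);return np.array([c*v0[0]-s*v0[1],s*v0[0]+c*v0[1]])
a0=1.7
for k in range(5):
    b=a0-1.6*k
    print(k,[list((P(b-.2*j)-P(b)).round(4)) for j in range(1,9)])
E
```

```text
0 [[np.float64(-0.0069), np.float64(-0.0038)], [np.float64(-0.0144), np.float64(-0.0062)], [np.float64(-0.0222), np.float64(-0.007)], [np.float64(-0.03), np.float64(-0.0062)], [np.float64(-0.0375), np.float64(-0.0039)], [np.float64(-0.0444), np.float64(-0.0002)], [np.float64(-0.0505), np.float64(0.0048)], [np.float64(-0.0554), np.float64(0.011)]]
1 [[np.float64(-0.0036), np.float64(0.007)], [np.float64(-0.0057), np.float64(0.0146)], [np.float64(-0.0063), np.float64(0.0224)], [np.float64(-0.0053), np.float64(0.0302)], [np.float64(-0.0028), np.float64(0.0376)], [np.float64(0.0011), np.float64(0.0444)], [np.float64(0.0063), np.float64(0.0503)], [np.float64(0.0126), np.float64(0.055)]]
2 [[np.float64(0.0071), np.float64(0.0034)], [np.float64(0.0147), np.float64(0.0053)], [np.float64(0.0226), np.float64(0.0057)], [np.float64(0.0303), np.float64(0.0045)], [np.float64(0.0377), np.float64(0.0017)], [np.float64(0.0444), np.float64(-0.0024)], [np.float64(0.0501), np.float64(-0.0078)], [np.float64(0.0547), np.float64(-0.0142)]]
3 [[np.float64(0.0032), np.float64(-0.0072)], [np.float64(0.0049), np.float64(-0.0149)], [np.float64(0.005), np.float64(-0.0227)], [np.float64(0.0036), np.float64(-0.0304)], [np.float64(0.0006), np.float64(-0.0377)], [np.float64(-0.0037), np.float64(-0.0443)], [np.float64(-0.0092), np.float64(-0.0499)], [np.float64(-0.0158), np.float64(-0.0542)]]
4 [[np.float64(-0.0073), np.float64(-0.003)], [np.float64(-0.015), np.float64(-0.0044)], [np.float64(-0.0229), np.float64(-0.0043)], [np.float64(-0.0305), np.float64(-0.0027)], [np.float64(-0.0377), np.float64(0.0005)], [np.float64(-0.0442), np.float64(0.005)], [np.float64(-0.0496), np.float64(0.0107)], [np.float64(-0.0537), np.float64(0.0174)]]
```

>>> send_rows(increments=[{"gripper":1,"linear":[-0.0069,-0.0038,0],"delta_rot":[0,0,0]},{"gripper":1,"linear":[-0.0144,-0.0062,0],"delta_rot":[0,0,0]},{"gripper":1,"linear":[-0.0222,-0.007,0],"delta_rot":[0,0,0]},{"gripper":1,"linear":[-0.03,-0.0062,0],"delta_rot":[0,0,0]},{"gripper":1,"linear":[-0.0375,-0.0039,0],"delta_rot":[0,0,0]},{"gripper":1,"linear":[-0.0444,-0.0002,0],"delta_rot":[0,0,0]},{"gripper":1,"linear":[-0.0505,0.0048,0],"delta_rot":[0,0,0]},{"gripper":1,"linear":[-0.0554,0.011,0],"delta_rot":[0,0,0]}])

```text
clock: 16.8
position: [0.5136, 0.0948, 0.0951]
ee_rot: [0.001, 0.887, 0.462, 0.001]
contact_force: [3.9, -0.2, 4.7]
width: 0.0126
gripper_force: 39.4
```

>>> send_rows(increments=[{"gripper":1,"linear":[-0.0036,0.007,0],"delta_rot":[0,0,0]},{"gripper":1,"linear":[-0.0057,0.0146,0],"delta_rot":[0,0,0]},{"gripper":1,"linear":[-0.0063,0.0224,0],"delta_rot":[0,0,0]},{"gripper":1,"linear":[-0.0053,0.0302,0],"delta_rot":[0,0,0]},{"gripper":1,"linear":[-0.0028,0.0376,0],"delta_rot":[0,0,0]},{"gripper":1,"linear":[0.0011,0.0444,0],"delta_rot":[0,0,0]},{"gripper":1,"linear":[0.0063,0.0503,0],"delta_rot":[0,0,0]},{"gripper":1,"linear":[0.0126,0.055,0],"delta_rot":[0,0,0]}])

```text
clock: 17.6
position: [0.5232, 0.1495, 0.0951]
ee_rot: [0.0, 0.887, 0.462, -0.002]
contact_force: [-3.3, -2.0, 10.3]
width: 0.0121
gripper_force: 40.1
```

>>> send_rows(increments=[{"gripper":1,"linear":[0.0071,0.0034,0],"delta_rot":[0,0,0]},{"gripper":1,"linear":[0.0147,0.0053,0],"delta_rot":[0,0,0]},{"gripper":1,"linear":[0.0226,0.0057,0],"delta_rot":[0,0,0]},{"gripper":1,"linear":[0.0303,0.0045,0],"delta_rot":[0,0,0]}])

```text
clock: 18.0
position: [0.5536, 0.1565, 0.0951]
ee_rot: [-0.002, 0.887, 0.462, -0.001]
contact_force: [-1.7, 5.9, 8.9]
width: 0.013
gripper_force: 40.0
```

>>> send_rows(increments=[{"gripper":1,"linear":[0.0074,-0.0028,0],"delta_rot":[0,0,0]},{"gripper":1,"linear":[0.0141,-0.0069,0],"delta_rot":[0,0,0]},{"gripper":1,"linear":[0.0198,-0.0123,0],"delta_rot":[0,0,0]},{"gripper":1,"linear":[0.0244,-0.0187,0],"delta_rot":[0,0,0]}])

```text
clock: 18.4
position: [0.5808, 0.138, 0.0952]
ee_rot: [-0.001, 0.887, 0.462, 0.002]
contact_force: [1.5, 4.5, 5.8]
width: 0.0127
gripper_force: 39.5
```

>>> send_rows(increments=[{"gripper":1,"linear":[0.0032,-0.0072,0],"delta_rot":[0,0,0]},{"gripper":1,"linear":[0.0049,-0.0149,0],"delta_rot":[0,0,0]},{"gripper":1,"linear":[0.005,-0.0227,0],"delta_rot":[0,0,0]},{"gripper":1,"linear":[0.0036,-0.0304,0],"delta_rot":[0,0,0]},{"gripper":1,"linear":[0.0006,-0.0377,0],"delta_rot":[0,0,0]},{"gripper":1,"linear":[-0.0037,-0.0443,0],"delta_rot":[0,0,0]},{"gripper":1,"linear":[-0.0092,-0.0499,0],"delta_rot":[0,0,0]},{"gripper":1,"linear":[-0.0158,-0.0542,0],"delta_rot":[0,0,0]}])

```text
clock: 19.2
position: [0.5649, 0.0815, 0.0952]
ee_rot: [0.001, 0.887, 0.462, 0.001]
contact_force: [1.6, 1.1, 7.0]
width: 0.0128
gripper_force: 39.6
```

```bash
python3 b.py
```

```text
tcp [0.5649 0.0815 0.0952] rad 0.0393 phi -1.071 F [1.6 1.1 7. ]
side 344 265
[116, 116, 114, 161, 149, 161, 177, 176, 176, 176, 173, 137, 115, 130, 152, 121, 169, 176, 165, 136]
top 226 205
[80, 73, 68, 66, 68, 65, 65, 64, 61, 54, 56, 80, 117, 133, 143, 146, 153, 153, 147, 135, 125, 115]
```

The bolt sank a further 2 px, about 10 mm. I'll add a small final turn and hold.

>>> send_rows(increments=[{"gripper":1,"linear":[-0.0036,-0.0017,0],"delta_rot":[0,0,0]},{"gripper":1,"linear":[-0.0073,-0.003,0],"delta_rot":[0,0,0]},{"gripper":1,"linear":[-0.0111,-0.0038,0],"delta_rot":[0,0,0]},{"gripper":1,"linear":[-0.0111,-0.0038,0],"delta_rot":[0,0,0]},{"gripper":1,"linear":[-0.0111,-0.0038,0],"delta_rot":[0,0,0]}])

```text
clock: 19.8
position: [0.5523, 0.0776, 0.0951]
ee_rot: [0.0, 0.887, 0.462, -0.0]
contact_force: [0.1, -0.8, 8.7]
width: 0.0126
gripper_force: 39.8
```

```bash
python3 b.py; python3 -c "
from rig import sign_off
print(sign_off())"
```

```text
tcp [0.5523 0.0776 0.0951] rad 0.0389 phi -1.409 F [ 0.1 -0.8  8.7]
side 344 265
[111, 113, 163, 177, 175, 174, 175, 174, 174, 174, 174, 152, 108, 139, 151, 127, 168, 175, 164, 135]
top 226 205
[78, 77, 79, 79, 77, 78, 79, 78, 78, 78, 79, 78, 68, 60, 60, 65, 66, 68, 72, 77, 76, 71]
the job is handed in; nothing more can be done
None
```

The job is handed in: the cover was levered open, the spatula laid on the mat, and the wheel turned back about 1.7 rad until the bolt dropped, then forward just over one turn (about 6.7 rad), with the gripper still holding the handle and the beaker and bottle never approached.

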